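# Fit the emission filter wheel onto its splined spindle and hold it home

## Task

Lift the filter wheel out of the blue tray by its central knob, keeping the fingers off the coloured filter glass, and lower it over the spindle in the open black housing. With light pressure, never forcing it, feel for the splines by turning the wheel until they mesh and it drops, then push it fully down against the sprung collar. Finish while still gripping the knob and keeping the wheel pressed home, so that I can tighten its clamp screw; leave the loose things around the work where they are.

Things in the scene. Friction and masses are not known exactly. Their poses are not given: they have to be found in the camera images.
- wheel: Filter wheel lying in the blue tray, knob up, about 0.28 kg: a dark disc 112 mm across, 6 to 14 mm above the origin, on a 36 mm silver hub. Origin: centre of the hub's underside; z up along its axis. There opens the blind splined bore, 28 mm across, 23 mm deep, with six inward teeth every 60 degrees, 2.8 mm wide, from the underside 16 mm up, reaching in to 9 mm from the axis.
- knob (a point): Middle of the wheel's knob, on the axis, 35 mm above the wheel's origin. The knob is round, 36 mm across, gripped equally well from any side; it rises from the disc (14 mm above the wheel's origin) to 46 mm above that origin. Axes as the wheel.
- filters: The six coloured round filters of 25 mm in the wheel's disc, centres 37 mm from the axis, glass 0.6 mm proud of the disc's top (14.6 mm above the wheel's origin). Part of the wheel, same origin and axes. Fingers must not touch them.
- housing: Black open-topped filter-wheel case, fixed to the table. Origin: on the spindle's axis at table height; z up, x towards its motor end. Round the spindle a well 124 mm square, floor 6 mm and walls 34 mm above the table; from x = 67 to 123 mm a motor block 40 mm high; outside width 134 mm.
- seat (a point): Point on the upright spindle's axis, 12 mm above the table, axes as the housing: where the centre of the wheel's underside lies when fully home. Teeth resting on teeth stop the wheel with its underside 13 mm above this point; once meshed it slides freely down to 4 mm above, where it meets the sprung collar.
- nose (a point): Top of the steel spindle, on its axis, 33 mm above the table. A plain pilot nose, 10 mm across here and 16 mm from 4 mm down, enters the bore and centres the hub; 8 mm below this point begin six outward spline teeth, every 60 degrees, 4.5 mm wide, tips 13 mm from the axis. The motor holds the spindle at an angle that differs each time and is not reported: feel or look for it. Axes as the housing.
- thrust_collar (a joint): Brass sprung collar, 39 mm across, round the spindle's foot, on which the hub lands: 0 = up, 0.004 m = fully down, wheel home. Its spring pushes up with 5 N at 0 and 11 N fully down (plus a few N of spline friction), and lifts the wheel if let go. The splines mesh within about 6 degrees either side of a matching angle; there is one every 60 degrees, and any of the six is right.
- tray: Shallow open blue service tray, 160 x 160 mm, walls 4 mm thick and 18 mm high, floor 4 mm thick, fixed to the table. Origin: centre of its underside.
- objective: Bystander: silver microscope objective standing on the table, 33 mm across, 56 mm tall. Origin: centre of its underside.
- oil_bottle: Bystander: small amber bottle with a black cap standing on the table, 28 mm across, 58 mm tall. Origin: centre of its underside.
- driver: Bystander: red-handled screwdriver lying on the table, 140 mm long, 26 mm thick, along its x axis. Origin: under its middle.
Not all that is in view belongs to the job. There is more than one size of the wheel; the one meant has the size given above. Of the things that look like the housing, the larger one is meant.

How it is judged (in metres and radians):
On the way, in this order (a step that is already met when the one before it is completed fails the run):
1. the wheel is carried clear of the tray, held by the fingers alone (height (world z) of wheel above 0.03 m and contact force between wheel and the fingers above 1 N and contact force between wheel and tray below 0.1 N), for 0.2 s.
2. the splines are meshed: the hub has dropped past the tops of the spindle's teeth (z of wheel in the frame of seat below 0.008 m and horizontal distance between wheel and seat below 0.004 m), for 0.1 s.
At the end, for the whole second after the job is handed in: Wheel meshed, its underside within 1.5 mm of home height and 2.5 mm of the axis, level within 0.06 rad, at rest, collar pressed down at least 3 of its 4 mm, and the fingers still gripping the knob (over 5 N, point between the pads under 55 mm above the wheel's underside) (value of joint thrust_collar above 0.003 m and z of wheel in the frame of seat below 0.0015 m and horizontal distance between wheel and seat below 0.0025 m and angle between wheel's own z axis and vertical below 0.06 rad and contact force between wheel and the fingers above 5 N and z of the grasp point in the frame of wheel below 0.055 m and linear speed of wheel below 0.01 m/s); the arm keeps its last pose, push and grip.
It fails at once if the wheel is forced: more than 70 N in all against the spindle, collar and housing (contact force between wheel and housing above 70 N).
It fails at once if the fingers touch the filter glass (contact force between filters and the fingers above 0.5 N).
It fails at once if the objective is shifted by more than 15 mm or tipped (distance of objective from where it was at the start of the episode above 0.015 m or angle between objective's own z axis and vertical above 0.4 rad).
It fails at once if the oil bottle is shifted by more than 15 mm or tipped (distance of oil_bottle from where it was at the start of the episode above 0.015 m or angle between oil_bottle's own z axis and vertical above 0.4 rad).
It fails at once if the screwdriver is shifted by more than 20 mm (distance of driver from where it was at the start of the episode above 0.02 m).
It also fails if it takes over 48 s, if anything falls off the work surface, if the arm or the gripper's body presses on something with over 40 N, if the wrist force passes 120 N, or if a joint passes its speed limit or range.

## Robot

A 6-joint arm with a two-finger parallel gripper is mounted at the origin on the work surface. World frame = base frame: x ahead of the robot, y to its left, z up, the work surface at z = 0. Lengths are in mm, angles in rad, forces in N, time in s.
With the tool pointing down it reaches from about 275 to 1000 mm from the base axis. Payload 8.4 kg.
Tool frame: the origin (TCP) lies at the very end of the fingers, on their centre line; the grasp point (between the pads) lies 19 mm behind it; z points along the fingers, y is the line along which they close (so a half turn about z gives the same grasp; the last joint's range is limited). The gripper opens to 85 mm and grips with 20 to 120 N. Pads are 22 mm wide; open, the fingers measure 114 mm over their backs; the gripper's body (76 mm by 85 mm) begins 54 mm behind the grasp point. The pads swing forward as they close: fully open they stand 13 mm farther back than shut.
Start: joints at [-1.11, 0.353, 1.633, -0, 1.155, -0.002], TCP at [279.034, -559.257, 231.281] pointing down, gripper open.
Joint ranges: [-2.63, 2.63], [-0.92, 2.1], [0.06, 2.66], [-1.3, 4.44], [0, 2.69], [-3.02, 3.02]. Speed limits (rad/s): [2.22, 2.22, 2.79, 3.14, 3.14, 3.14].

## Interface

Orientations are given as [roll, pitch, yaw] about the fixed x, y, z axes, in that order (R = Rz(yaw) Ry(pitch) Rx(roll)).
In Python, from rig import sensors, grab_frame, camera_params, order gives the robot as it stands. The module is installed in compiled form; this text tells all that it offers.
- The arm moves only by the tool move_arm, never from a script. Its argument "motion" is a list of rows, each a list of 7 numbers: the turn, a rotation vector about the tool's x, y, z in normalised numbers (1 is 180 degrees), then the shift along the tool's x, y, z in shares of 0.75 m (1.0 is 0.75 m), then the finger opening in m, from 0 to 0.0854. A call has 1 to 8 rows; each row is the pose to reach, as a shift and turn from the pose commanded when the call began, along the tool's axes at that moment; what a row does not reach only later rows make up. A row lasts 1/8 s, in which the tool goes at most 62.5 mm and 10.7 degrees, less where a joint would pass 70% of its speed; a pose out of reach is approached as far as the arm can. Shift and turn numbers lie between -1 and 1, and a call with a number outside is refused. A call with a gripper value outside its range is refused whole. The fingers move at their own pace and stop on an object; "grip_force" is the grip in N (left out, the last holds). Time passes only in rows, so rows that repeat a pose let the fingers close. It gives the time, the measured TCP pose, the force, the opening and the grip force at its end, in the units of the state.
- sensors.sense(): the state, without advancing time (a new reading comes with each control period).
- grab_frame(name): name is "scene" or "top" or "wrist"; returns (picture, depth): 384x512x3 uint8, red, green, blue; 384x512 float32, mm along the optical axis (not along the pixel's ray), 0 where there is no reading.
- camera_params(name): a dict with "camera_matrix" (3x3 intrinsics, pixels), "world_from_camera" (4x4, takes a point from camera to world coordinates). Camera axes: x right, y down, z forward; pixel columns grow to the right and rows downward; lengths in mm; the calibration is good to about 2 mm. A picture is of the moment at which its call begins: read the wrist's pose just before it. camera_params takes no time and is no camera call; for the wrist camera it gives the pose at the moment of the call.
- order.sign_off(): hands the job in; it is judged then, once.
The state is a dict: "clock": time; "qpos": joint angles; "qvel": joint speeds; "joint_efforts": joint torques, N m; "eef_pos": TCP position; "tcp_rot": TCP orientation; "contact_force": force on the tool from outside, world axes, zero at the start; "wrist_torque": the same for the moment, N m; "opening": opening from 0.0 (shut) to 1.0 (fully open); "grasp_force": force on a finger pad.
Only numpy, scipy, OpenCV 4.12 (cv2) and the standard library are available. Lean on these libraries where they do the work, as an engineer would, in place of code of your own. Each camera call takes 0.05 s, during which the arm holds its last target. There are 200 camera calls.

## Working session

There is one attempt and no reset: what is moved stays moved. The work goes in short steps, Python scripts to look and compute and a tool call to move; the robot and the scene stay as the last step left them, time stands still between calls to the robot, and variables do not carry over. Pictures are saved under pics/ and viewed, at most 10 in all, crops included, and the job is handed in when it is done.

Besides the shell and the picture viewer there is one more tool, called as name(argument=value, ...), one argument or row to a line, values as JSON. move_arm: Moves the arm, as the interface text tells. Its arguments: {"type":"object","properties":{"motion":{"type":"array","items":{"type":"array","items":{"type":"number"}}},"grip_force":{"type":"number"}},"required":["motion"]}

```bash
mkdir -p pics; cat > h.py <<'E'
import numpy as np, cv2
from rig import sensors, grab_frame, camera_params, order
def save(n,im): cv2.imwrite(f'pics/{n}.png',im[...,::-1])
def pts(name,d):
    p=camera_params(name);K=p['camera_matrix'];T=np.array(p['world_from_camera'])
    v,u=np.indices(d.shape)
    c=np.stack([(u-K[0][2])/K[0][0]*d,(v-K[1][2])/K[1][1]*d,d],-1)
    return c@T[:3,:3].T+T[:3,3]
E
python3 - <<'E'
from h import *
s=sensors.sense();print(s)
for n in['top','scene']:
    a,d=grab_frame(n);save(n,a);np.savez(f'{n}.npz',a=a,d=d,P=pts(n,d));print(camera_params(n))
E
```

```text
{'clock': 0.0, 'qpos': array([-1.11039508e+00,  3.53659925e-01,  1.63414984e+00,  2.19665880e-08,
        1.15520572e+00, -2.40712685e-03]), 'qvel': array([-0.00083214,  0.00087489,  0.00066558,  0.00035433,  0.00021442,
        0.00042075]), 'joint_efforts': array([-5.04972428e-03, -6.05261636e+01, -3.42075098e+01, -1.94483837e-04,
        9.32304858e-03,  1.83598792e-05]), 'eef_pos': array([ 278.81833482, -558.81593195,  230.54761142]), 'tcp_rot': array([-3.14016983e+00, -3.44501826e-06,  4.62808364e-01]), 'contact_force': array([ 0.01754461, -0.38619021,  0.52308865]), 'wrist_torque': array([0.04097711, 0.00672262, 0.00535709]), 'grasp_force': 0.0, 'opening': 1.0033893621518628}
{'camera_matrix': array([[397.85650611,   0.        , 256.11926369],
       [  0.        , 397.85650611, 196.64340723],
       [  0.        ,   0.        ,   1.        ]]), 'world_from_camera': array([[ 6.19494273e-04, -9.97855294e-01,  6.54555510e-02,
         4.53563864e+02],
       [-9.99991457e-01, -3.50659402e-04,  4.11854511e-03,
        -8.32860820e+01],
       [-4.08675944e-03, -6.54575433e-02, -9.97846986e-01,
         1.02243438e+03],
       [ 0.00000000e+00,  0.00000000e+00,  0.00000000e+00,
         1.00000000e+00]])}
{'camera_matrix': array([[396.92284031,   0.        , 250.6614745 ],
       [  0.        , 396.92284031, 194.35574485],
       [  0.        ,   0.        ,   1.        ]]), 'world_from_camera': array([[-5.79161095e-01,  5.71925029e-01, -5.80925285e-01,
         1.04108350e+03],
       [ 8.15212487e-01,  4.07204550e-01, -4.11841056e-01,
         2.84187010e+02],
       [ 1.01321153e-03, -7.12099863e-01, -7.02077459e-01,
         7.13607227e+02],
       [ 0.00000000e+00,  0.00000000e+00,  0.00000000e+00,
         1.00000000e+00]])}
```

View pics/top.png

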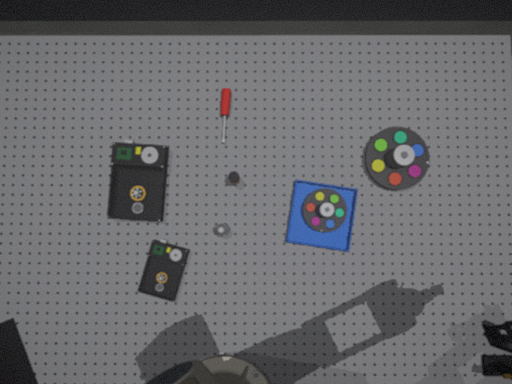

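View pics/scene.png

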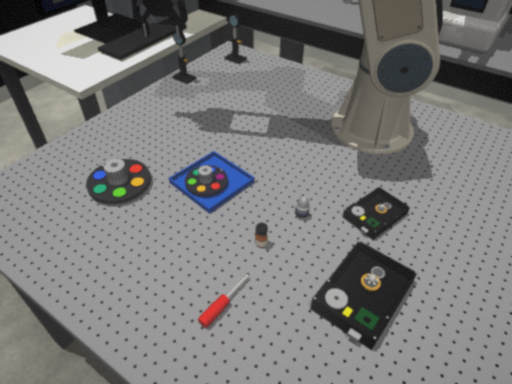

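The top view shows the wheel's knob in the blue tray at (327,210). The large housing's spindle is at (138,193), with its motor end towards the top of the picture. The oil bottle is at (234,178), the objective at (221,229), the driver at (225,115), and the decoys are a bigger wheel at right and a smaller housing at (163,270).

```bash
cat >> h.py <<'E'
def ray(name,u,v,z):
    p=camera_params(name);K=p['camera_matrix'];T=np.array(p['world_from_camera'])
    r=T[:3,:3]@np.array([(u-K[0][2])/K[0][0],(v-K[1][2])/K[1][1],1.]);o=T[:3,3]
    return o+r*(z-o[2])/r[2]
E
python3 - <<'E'
from h import *
f=np.load('top.npz');a=f['a'];P=f['P'];hsv=cv2.cvtColor(a,cv2.COLOR_RGB2HSV)
H,S,V=[hsv[...,i].astype(int) for i in range(3)]
v,u=np.indices(H.shape)
def rep(n,m,z):
    print(n,m.sum(),u[m].mean().round(1),v[m].mean().round(1),'ray',ray('top',u[m].mean(),v[m].mean(),z).round(1),'P',np.median(P[m],0).round(1))
w=(abs(u-327)<12)&(abs(v-210)<12)
rep('knob',w&(P[...,2]>40),50)
m=((abs(u-321)<40)&(abs(v-216)<40)&(H>105)&(H<125)&(S>170)).astype(np.uint8)
c=max(cv2.findContours(m,0,2)[0],key=cv2.contourArea);r=cv2.minAreaRect(c);print('tray',r,ray('top',*r[0],18))
w=(abs(u-138)<12)&(abs(v-193)<12)
rep('ring',w&(H>8)&(H<35)&(S>90)&(V>60),16)
rep('nose',w&(P[...,2]>27)&(P[...,2]<45),33)
m=((abs(u-138)<45)&(abs(v-182)<55)&(P[...,2]>20)).astype(np.uint8)
c=max(cv2.findContours(m,0,2)[0],key=cv2.contourArea);print('hous',cv2.minAreaRect(c))
w=(abs(u-327)<30)&(abs(v-210)<30)
for nm,h in[('f',0)]:
    m=(w&(S>120)&(V>80)&~((H>100)&(H<125)&(np.hypot(u-327,v-210)>22))).astype(np.uint8)
    for c in cv2.findContours(m,0,2)[0]:
        if cv2.contourArea(c)>12: q=cv2.minEnclosingCircle(c)[0];print(q,ray('top',*q,18.6).round(1))
for n,p in[('obj',(221,229)),('oil',(234,178)),('drv',(225,105))]: print(n,P[p[1],p[0]])
c=cv2.resize(a[130:235,90:250],None,fx=5,fy=5,interpolation=2);save('c1',c)
E
```

```text
knob 179 326.6 209.1 ray [ 486.9 -251.4   50. ] P [ 487.1 -251.8   50.9]
tray ((344.5, 249.5), (1.0, 1.0), 90.0) [ 386.78910431 -300.70148557   18.        ]
ring 126 137.9 192.9 ray [529.  221.1  16. ] P [528.8 219.3  15.6]
nose 43 136.8 192.3 ray [529.1 218.8  33. ] P [529.9 218.2  32.4]
hous ((137.16534423828125, 179.9332275390625), (55.502681732177734, 80.3034439086914), 4.573921203613281)
(329.6428527832031, 223.5) [ 451.8 -264.1   18.6]
(315.1842041015625, 220.55262756347656) [ 459.2 -227.9   18.6]
(338.9166564941406, 212.27777099609375) [ 480.  -287.8   18.6]
(310.5, 206.5) [ 494.5 -216.4   18.6]
(333.8928527832031, 198.57142639160156) [ 514.6 -275.6   18.6]
(319.5, 195.8333282470703) [ 521.5 -239.3   18.6]
(333.5, 210.5) [ 484.5 -274.2   18.6]
obj [438.44756745   5.34696463  60.09522559]
oil [561.72533706 -25.69529413  63.51092501]
drv [7.53780373e+02 5.14534265e-01 2.34786886e+01]
```

View pics/c1.png

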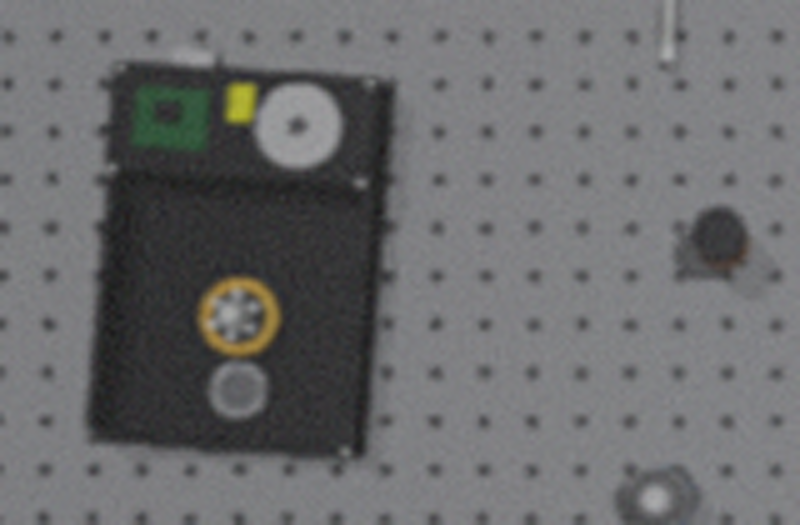

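The crop confirms the spindle with its spline teeth inside the brass collar at crop (238,316). The grey disc below it is only a feature of the floor. Next I hover over the wheel and look with the wrist camera.

Careful with the scale: shifts go in shares of 0.75 m and turns go in shares of 180 degrees. That gives: 0.3235 m / 0.75 = 0.4313, 0.05 m / 0.75 = 0.0667, 0.119 rad / 3.1416 = 0.0379.

move_arm(
  motion=[
    [0, 0, 0.0032, 0.0347, -0.0195, 0.0053, 0.0854],
    [0, 0, 0.0083, 0.0947, -0.0533, 0.0147, 0.0854],
    [0, 0, 0.0143, 0.164, -0.092, 0.0253, 0.0854],
    [0, 0, 0.0204, 0.2333, -0.1315, 0.036, 0.0854],
    [0, 0, 0.0264, 0.3013, -0.1707, 0.0467, 0.0854],
    [0, 0, 0.0321, 0.3667, -0.2067, 0.056, 0.0854],
    [0, 0, 0.0363, 0.4133, -0.2333, 0.064, 0.0854],
    [0, 0, 0.0379, 0.4313, -0.2433, 0.0667, 0.0854],
  ],
)

```text
clock: 1.1
eef_pos: [487.6, -249.6, 180.7]
tcp_rot: [-3.141, 0.001, 0.346]
contact_force: [-0.5, 0.4, -0.8]
opening: 0.997
grasp_force: 0.0
```

```bash
python3 - <<'E'
from h import *
s=sensors.sense();print(s['clock'],s['eef_pos'],s['tcp_rot'],s['contact_force'],s['qpos'])
a,d=grab_frame('wrist');save('w1',a);P=pts('wrist',d);np.savez('w1.npz',a=a,d=d,P=P)
m=(P[...,2]>44)&(P[...,2]<58)&(np.hypot(P[...,0]-487,P[...,1]+251.5)<30)
v,u=np.indices(d.shape);print(m.sum(),u[m].mean(),v[m].mean(),P[m].mean(0),(P[m].max(0)+P[m].min(0))/2,ray('wrist',u[m].mean(),v[m].mean(),50))
E
```

```text
1.1 [ 487.61976016 -249.62724301  180.71533996] [-3.14075995e+00  6.09813102e-04  3.45972033e-01] [-0.47459926  0.39364471 -0.82792108] [-4.75959535e-01  2.90407291e-01  1.84754680e+00  1.42471055e-04
  1.00466365e+00  7.48788533e-01]
1409 260.2036905606813 183.16749467707595 [ 487.46081974 -251.22404985   49.37040611] [ 487.0272513  -251.61525411   47.84534265] [ 487.67884055 -251.14455958   50.        ]
```

View pics/w1.png

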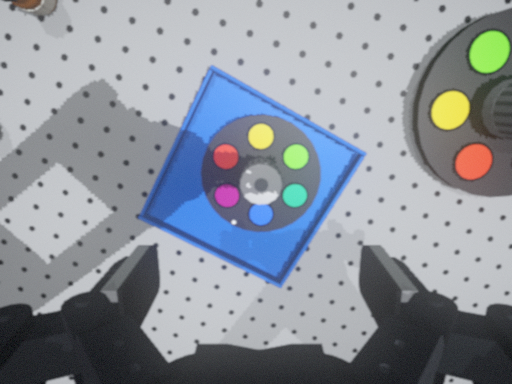

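The wheel's knob is at (260,183). The gap axis between the filters lies along the closing direction (image x), as wanted. Descending.

To row units: 0.11 m / 0.75 = 0.1467, 0.107 m / 0.75 = 0.1427.

move_arm(
  motion=[
    [0, 0, 0, 0, 0, 0.0267, 0.0854],
    [0, 0, 0, 0, 0, 0.0733, 0.0854],
    [0, 0, 0, 0, 0, 0.12, 0.0854],
    [0, 0, 0, 0, 0, 0.1427, 0.0854],
    [0, 0, 0, 0, 0, 0.1467, 0.0854],
    [0, 0, 0, 0, 0, 0.1467, 0.0854],
  ],
)

```text
clock: 1.9
eef_pos: [487.5, -252.1, 72.1]
tcp_rot: [3.141, -0.001, 0.343]
contact_force: [0.2, -0.4, 0.2]
opening: 0.999
grasp_force: 0.0
```

To row units: 0.048 m / 0.75 = 0.064, 0.047 m / 0.75 = 0.0627.

move_arm(
  motion=[
    [0, 0, 0, 0, -0.0007, 0.02, 0.0854],
    [0, 0, 0, 0, -0.0007, 0.0467, 0.0854],
    [0, 0, 0, 0, -0.0007, 0.0627, 0.0854],
    [0, 0, 0, 0, -0.0007, 0.064, 0.07],
    [0, 0, 0, 0, -0.0007, 0.064, 0.05],
    [0, 0, 0, 0, -0.0007, 0.064, 0.03],
    [0, 0, 0, 0, -0.0007, 0.064, 0.02],
    [0, 0, 0, 0, -0.0007, 0.064, 0.02],
  ],
  grip_force=60,
)

```text
clock: 2.9
eef_pos: [487.3, -251.3, 24.2]
tcp_rot: [3.141, -0.001, 0.344]
contact_force: [-1.3, -0.2, 7.0]
opening: 0.402
grasp_force: 59.3
```

move_arm(
  motion=[
    [0, 0, 0, 0, 0, 0, 0.02],
    [0, 0, 0, 0, 0, 0, 0.02],
    [0, 0, 0, 0, 0, 0, 0.02],
    [0, 0, 0, 0, 0, 0, 0.02],
  ],
)

```text
clock: 3.4
eef_pos: [487.3, -251.3, 24.2]
tcp_rot: [3.141, -0.001, 0.344]
contact_force: [-0.9, 1.6, 6.5]
opening: 0.403
grasp_force: 59.3
```

To row units: -0.12 m / 0.75 = -0.16, -0.116 m / 0.75 = -0.1547.

move_arm(
  motion=[
    [0, 0, 0, 0, 0, -0.0107, 0.02],
    [0, 0, 0, 0, 0, -0.0333, 0.02],
    [0, 0, 0, 0, 0, -0.0667, 0.02],
    [0, 0, 0, 0, 0, -0.1067, 0.02],
    [0, 0, 0, 0, 0, -0.1333, 0.02],
    [0, 0, 0, 0, 0, -0.1547, 0.02],
    [0, 0, 0, 0, 0, -0.16, 0.02],
    [0, 0, 0, 0, 0, -0.16, 0.02],
  ],
)

```text
clock: 4.4
eef_pos: [486.7, -251.0, 143.2]
tcp_rot: [-3.142, 0.0, 0.344]
contact_force: [-0.0, -0.8, -2.7]
opening: 0.403
grasp_force: 60.0
```

```bash
python3 - <<'E'
from h import *
s=sensors.sense();print(s['clock'],s['eef_pos'],s['tcp_rot'],s['contact_force'],s['qpos'],s['opening'])
a,d=grab_frame('wrist');save('w2',a);P=pts('wrist',d);np.savez('w2.npz',a=a,d=d,P=P)
E
```

```text
4.4 [ 486.69676479 -250.96018418  143.22647396] [-3.14150937e+00  6.57894798e-05  3.43807306e-01] [-0.00658926 -0.79696298 -2.67319876] [-4.78825520e-01  3.37333131e-01  1.87911948e+00  1.05637494e-05
  9.25245842e-01  7.48157148e-01] 0.40251919811705184
```

View pics/w2.png

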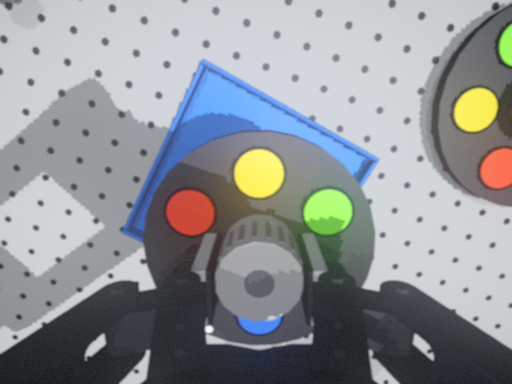

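The wheel is held cleanly, with the pads on the knob between the filters. I'll refine the spindle position from both views before carrying the wheel over.

```bash
python3 - <<'E'
from h import *
for n,c in[('top',(138,193)),('scene',(371,282))]:
    f=np.load(n+'.npz');a=f['a'];P=f['P'];hsv=cv2.cvtColor(a,cv2.COLOR_RGB2HSV)
    H,S,V=[hsv[...,i].astype(int) for i in range(3)];v,u=np.indices(H.shape)
    w=(abs(u-c[0])<16)&(abs(v-c[1])<14)
    m=w&(H>8)&(H<35)&(S>90)&(V>60)
    ct=np.concatenate([x for x in cv2.findContours(m.astype(np.uint8),0,1)[0] if len(x)>5])
    e=cv2.fitEllipse(cv2.convexHull(ct));print(n,m.sum(),e,ray(n,*e[0],16).round(1),np.median(P[m],0).round(1))
    t=w&(P[...,2]>29)&(P[...,2]<38)&(np.hypot(P[...,0]-529,P[...,1]-219.5)<14)
    print('nose',t.sum(),P[t].mean(0).round(1),((P[t].max(0)+P[t].min(0))/2).round(1))
# well walls from the top view: rim points z~34
f=np.load('top.npz');P=f['P'];m=(P[...,2]>28)&(P[...,2]<46)&(abs(P[...,0]-550)<120)&(abs(P[...,1]-220)<85)&(np.hypot(P[...,0]-529,P[...,1]-220)>40)
r=cv2.minAreaRect(P[m][:,:2].astype(np.float32));print(r)
E
```

```text
top 126 ((137.48878479003906, 192.934326171875), (16.215065002441406, 16.4746150970459), 107.83822631835938) [528.9 222.2  16. ] [528.8 219.3  15.6]
nose 31 [530.  220.   33.5] [531.4 220.9  33.5]
scene 161 ((370.2282409667969, 281.8467102050781), (17.037607192993164, 22.152021408081055), 115.11363983154297) [529.8 222.   16. ] [534.4 224.8  14.7]
nose 34 [530.1 221.9  31.8] [530.1 221.5  32.4]
((562.36181640625, 218.79489135742188), (135.495849609375, 200.03591918945312), 86.2904052734375)
```

To row units: -0.4 m / 0.75 = -0.5333, -0.19 m / 0.75 = -0.2533.

move_arm(
  motion=[
    [0, 0, 0, 0.008, -0.0333, -0.016, 0.02],
    [0, 0, 0, 0.024, -0.1027, -0.04, 0.02],
    [0, 0, 0, 0.0413, -0.1773, -0.0533, 0.02],
    [0, 0, 0, 0.0587, -0.2533, -0.0613, 0.02],
    [0, 0, 0, 0.076, -0.3307, -0.0613, 0.02],
    [0, 0, 0, 0.0933, -0.4053, -0.0613, 0.02],
    [0, 0, 0, 0.1093, -0.4773, -0.0613, 0.02],
    [0, 0, 0, 0.1227, -0.5333, -0.0613, 0.02],
  ],
)

```text
clock: 5.45
eef_pos: [437.6, 158.4, 188.5]
tcp_rot: [-3.141, 0.001, 0.345]
contact_force: [-0.0, 0.1, -2.9]
opening: 0.404
grasp_force: 60.5
```

To row units: -0.03 m / 0.75 = -0.04, -0.022 m / 0.75 = -0.0293.

move_arm(
  motion=[
    [0, 0, 0, 0.0067, -0.0293, 0, 0.02],
    [0, 0, 0, 0.0093, -0.04, 0, 0.02],
    [0, 0, 0, 0.0093, -0.04, 0, 0.02],
    [0, 0, 0, 0.0093, -0.04, 0, 0.02],
  ],
)

```text
clock: 5.95
eef_pos: [435.1, 186.2, 189.0]
tcp_rot: [3.141, 0.001, 0.343]
contact_force: [0.1, -0.1, -3.3]
opening: 0.401
grasp_force: 60.6
```

```bash
python3 - <<'E'
from h import *
s=sensors.sense();print(s['clock'],s['eef_pos'],s['tcp_rot'],s['contact_force'],s['qpos'],s['opening'])
a,d=grab_frame('wrist');save('w3',a);P=pts('wrist',d);np.savez('w3.npz',a=a,d=d,P=P)
hsv=cv2.cvtColor(a,cv2.COLOR_RGB2HSV)
H,S,V=[hsv[...,i].astype(int) for i in range(3)]
m=(H>8)&(H<35)&(S>90)&(V>60)&(np.hypot(P[...,0]-529,P[...,1]-221)<35)
ct=np.concatenate([x for x in cv2.findContours(m.astype(np.uint8),0,1)[0] if len(x)>5])
e=cv2.fitEllipse(cv2.convexHull(ct));print(m.sum(),e,ray('wrist',*e[0],16).round(1),ray('wrist',*e[0],25))
x,y=map(int,e[0])
t=(P[...,2]>29)&(P[...,2]<38)&(np.hypot(P[...,0]-529,P[...,1]-221)<16)
print('nose',t.sum(),P[t].mean(0).round(1),((P[t].max(0)+P[t].min(0))/2).round(1))
b=cv2.resize(a[max(0,y-40):y+40,x-40:x+40],(384,384),interpolation=2)
save('w3c',np.hstack([cv2.resize(a,(400,384)),b]))
E
```

```text
5.95 [435.09693503 186.22889052 189.04175054] [3.14132279e+00 6.45223856e-04 3.43058267e-01] [ 0.13002555 -0.07012483 -3.26570069] [ 4.01421731e-01  1.66824957e-01  1.99094001e+00 -2.78238368e-04
  9.84487571e-01  1.62931373e+00] 0.400915584893077
897 ((255.4667510986328, 59.89840316772461), (45.19824981689453, 48.405479431152344), 176.1562042236328) [528.3 222.   16. ] [527.548254   221.63103726  25.        ]
nose 269 [527.7 222.   31.6] [528.  222.   31.7]
```

View pics/w3c.png

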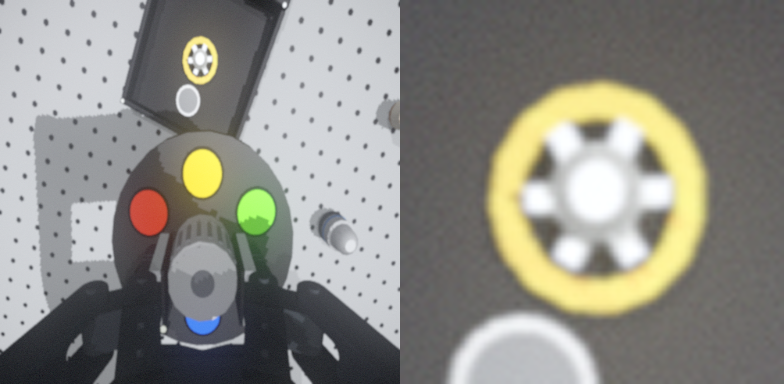

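The crop shows the collar centred at (598,197), with six spline teeth near 0, 60 and 120° in the image. I'm moving above the spindle and lowering.

To row units: 0.114 m / 0.75 = 0.152, 0.1 m / 0.75 = 0.1333.

move_arm(
  motion=[
    [0, 0, 0, 0.02, 0, 0, 0.02],
    [0, 0, 0, 0.06, -0.0013, 0, 0.02],
    [0, 0, 0, 0.1067, -0.0027, 0.0133, 0.02],
    [0, 0, 0, 0.1293, -0.0027, 0.0467, 0.02],
    [0, 0, 0, 0.1333, -0.0027, 0.0933, 0.02],
    [0, 0, 0, 0.1333, -0.0027, 0.1333, 0.02],
    [0, 0, 0, 0.1333, -0.0027, 0.152, 0.02],
    [0, 0, 0, 0.1333, -0.0027, 0.152, 0.02],
  ],
)

```text
clock: 7.0
eef_pos: [528.7, 222.5, 74.7]
tcp_rot: [3.142, 0.001, 0.343]
contact_force: [-0.1, 0.3, -2.2]
opening: 0.4
grasp_force: 60.6
```

move_arm(
  motion=[
    [0, 0, 0, 0, 0, 0, 0.02],
    [0, 0, 0, 0, 0, 0, 0.02],
  ],
)

```text
clock: 7.25
eef_pos: [529.4, 223.1, 76.5]
tcp_rot: [-3.141, -0.002, 0.344]
contact_force: [-1.0, -0.1, -2.8]
opening: 0.402
grasp_force: 60.6
```

To row units: 0.025 m / 0.75 = 0.0333, 0.0006 m / 0.75 = 0.0008.

move_arm(
  motion=[
    [0, 0, 0, -0.0007, 0.0008, 0.0107, 0.02],
    [0, 0, 0, -0.0007, 0.0008, 0.0213, 0.02],
    [0, 0, 0, -0.0007, 0.0008, 0.028, 0.02],
    [0, 0, 0, -0.0007, 0.0008, 0.0307, 0.02],
    [0, 0, 0, -0.0007, 0.0008, 0.0333, 0.02],
    [0, 0, 0, -0.0007, 0.0008, 0.0333, 0.02],
  ],
)

```text
clock: 8.0
eef_pos: [528.3, 222.0, 50.2]
tcp_rot: [-3.142, 0.0, 0.344]
contact_force: [-0.5, -0.4, -3.1]
opening: 0.402
grasp_force: 60.6
```

To row units: 0.003 m / 0.75 = 0.004, 0.002 m / 0.75 = 0.0027.

move_arm(
  motion=[
    [0, 0, 0, 0, 0, 0.0013, 0.02],
    [0, 0, 0, 0, 0, 0.0027, 0.02],
    [0, 0, 0, 0, 0, 0.004, 0.02],
    [0, 0, 0, 0, 0, 0.004, 0.02],
  ],
)

```text
clock: 8.5
eef_pos: [528.4, 222.0, 47.3]
tcp_rot: [-3.142, -0.0, 0.344]
contact_force: [-0.4, 0.8, -3.2]
opening: 0.401
grasp_force: 60.3
```

To row units: 0.003 m / 0.75 = 0.004, 0.002 m / 0.75 = 0.0027.

move_arm(
  motion=[
    [0, 0, 0, 0, 0, 0.0013, 0.02],
    [0, 0, 0, 0, 0, 0.0027, 0.02],
    [0, 0, 0, 0, 0, 0.004, 0.02],
    [0, 0, 0, 0, 0, 0.004, 0.02],
  ],
)

```text
clock: 9.0
eef_pos: [528.4, 222.1, 44.2]
tcp_rot: [-3.142, -0.0, 0.344]
contact_force: [0.0, 0.9, -2.0]
opening: 0.4
grasp_force: 60.3
```

To row units: 0.002 m / 0.75 = 0.0027, 0.0014 m / 0.75 = 0.0019.

move_arm(
  motion=[
    [0, 0, 0, 0, 0, 0.0009, 0.02],
    [0, 0, 0, 0, 0, 0.0019, 0.02],
    [0, 0, 0, 0, 0, 0.0027, 0.02],
    [0, 0, 0, 0, 0, 0.0027, 0.02],
  ],
)

```text
clock: 9.5
eef_pos: [528.4, 222.1, 42.3]
tcp_rot: [-3.142, -0.0, 0.344]
contact_force: [0.1, -0.2, -2.6]
opening: 0.4
grasp_force: 60.3
```

Still no contact below the teeth-on-teeth height, so it may already be meshed. I'll continue gently.

To row units: 0.004 m / 0.75 = 0.0053, 0.0033 m / 0.75 = 0.0044.

move_arm(
  motion=[
    [0, 0, 0, 0, 0, 0.0009, 0.02],
    [0, 0, 0, 0, 0, 0.0019, 0.02],
    [0, 0, 0, 0, 0, 0.0027, 0.02],
    [0, 0, 0, 0, 0, 0.0036, 0.02],
    [0, 0, 0, 0, 0, 0.0044, 0.02],
    [0, 0, 0, 0, 0, 0.0053, 0.02],
    [0, 0, 0, 0, 0, 0.0053, 0.02],
  ],
)

```text
clock: 10.38
eef_pos: [528.4, 222.0, 38.2]
tcp_rot: [-3.142, -0.0, 0.344]
contact_force: [2.0, 0.4, -2.5]
opening: 0.402
grasp_force: 60.3
```

To row units: 0.004 m / 0.75 = 0.0053, 0.0033 m / 0.75 = 0.0044.

move_arm(
  motion=[
    [0, 0, 0, 0, 0, 0.0009, 0.02],
    [0, 0, 0, 0, 0, 0.0019, 0.02],
    [0, 0, 0, 0, 0, 0.0027, 0.02],
    [0, 0, 0, 0, 0, 0.0036, 0.02],
    [0, 0, 0, 0, 0, 0.0044, 0.02],
    [0, 0, 0, 0, 0, 0.0053, 0.02],
    [0, 0, 0, 0, 0, 0.0053, 0.02],
  ],
)

```text
clock: 11.25
eef_pos: [528.5, 222.1, 34.5]
tcp_rot: [-3.142, -0.0, 0.344]
contact_force: [0.8, 0.8, 4.4]
opening: 0.406
grasp_force: 61.1
```

To row units: 0.002 m / 0.75 = 0.0027, 0.0016 m / 0.75 = 0.0021.

move_arm(
  motion=[
    [0, 0, 0, 0, 0, 0.0005, 0.02],
    [0, 0, 0, 0, 0, 0.0011, 0.02],
    [0, 0, 0, 0, 0, 0.0016, 0.02],
    [0, 0, 0, 0, 0, 0.0021, 0.02],
    [0, 0, 0, 0, 0, 0.0027, 0.02],
    [0, 0, 0, 0, 0, 0.0027, 0.02],
  ],
  grip_force=80,
)

```text
clock: 12.0
eef_pos: [528.6, 222.1, 32.7]
tcp_rot: [-3.142, -0.001, 0.344]
contact_force: [0.2, 0.4, 7.9]
opening: 0.4
grasp_force: 79.6
```

To row units: 0.0012 m / 0.75 = 0.0016, 0.0009 m / 0.75 = 0.0012.

move_arm(
  motion=[
    [0, 0, 0, 0, 0, 0.0004, 0.02],
    [0, 0, 0, 0, 0, 0.0008, 0.02],
    [0, 0, 0, 0, 0, 0.0012, 0.02],
    [0, 0, 0, 0, 0, 0.0016, 0.02],
    [0, 0, 0, 0, 0, 0.0016, 0.02],
  ],
)

```text
clock: 12.62
eef_pos: [528.7, 222.2, 32.1]
tcp_rot: [-3.142, -0.001, 0.344]
contact_force: [-2.3, -1.1, 15.0]
opening: 0.399
grasp_force: 80.3
```

move_arm(
  motion=[
    [0, 0, 0, 0, 0, 0.0004, 0.02],
    [0, 0, 0, 0, 0, 0.0008, 0.02],
    [0, 0, 0, 0, 0, 0.0011, 0.02],
    [0, 0, 0, 0, 0, 0.0011, 0.02],
  ],
)

```text
clock: 13.12
eef_pos: [528.9, 222.2, 32.0]
tcp_rot: [-3.142, -0.001, 0.344]
contact_force: [-3.5, -0.6, 22.8]
opening: 0.396
grasp_force: 81.2
```

```bash
python3 - <<'E'
from h import *
s=sensors.sense();print(s['clock'],s['eef_pos'],s['contact_force'],s['wrist_torque'],s['qvel'])
a,d=grab_frame('scene');P=pts('scene',d)
m=(np.hypot(P[...,0]-528.5,P[...,1]-222)<54)&(np.hypot(P[...,0]-528.5,P[...,1]-222)>45)&(P[...,2]>10)&(P[...,2]<45)
print(m.sum(),np.median(P[m][:,2]))
A=np.c_[P[m][:,:2]-[528.5,222],np.ones(m.sum())];print(np.linalg.lstsq(A,P[m][:,2],rcond=None)[0])
save('s2',cv2.resize(a[180:350,270:470],(800,600)))
E
```

```text
13.125 [528.86180697 222.20874367  31.96237394] [-3.53887904 -0.62397827 22.83074019] [-0.25326012  0.76141757 -0.00967262] [-1.97901841e-04 -7.80325465e-05  2.65852645e-03  3.86088409e-03
 -1.46232914e-03  4.13813720e-03]
487 25.33718037427718
[-7.12603024e-03 -1.62117100e-03  2.54067310e+01]
```

View pics/s2.png

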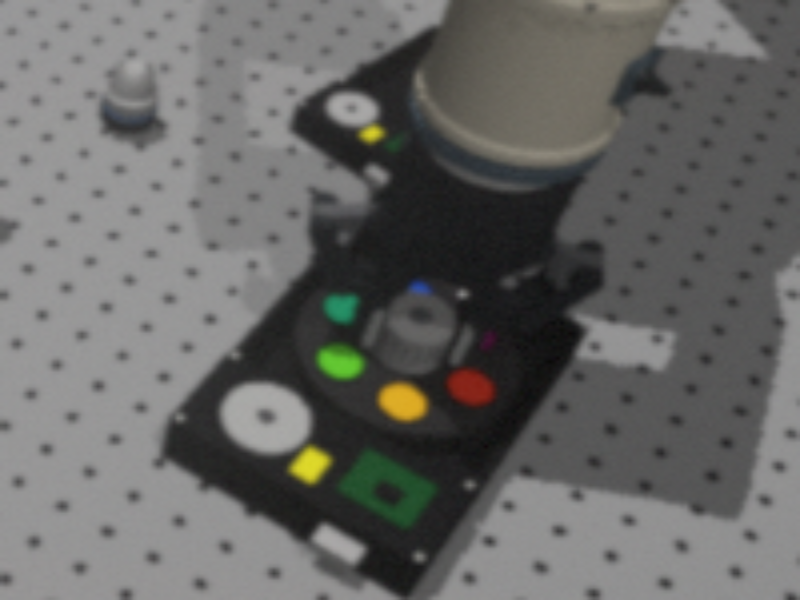

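The view shows the disc sunk level in the well. Its top is at about 25.4 mm (26 expected when home) and it sits on the hard stop at about 23 N, with the fingers on the knob. Handing in.

```bash
python3 -c "
from rig import order;print(order.sign_off())"
```

```text
the job is handed in; nothing more can be done
None
```

The wheel meshed without any turning and is pressed fully home at about 23 N, with the fingers still gripping the knob at about 80 N. The job is handed in at 13 s, but no pass/fail result came back.

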